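# Park the vacuum pump just past compression

### The arm

A 6-joint arm with a two-finger parallel gripper is mounted at the origin on the work surface. World frame = base frame: x ahead of the robot, y to its left, z up, the work surface at z = 0. Lengths are in m, angles in rad, forces in N, time in s.
With the tool pointing down it reaches from about 0.35 to 0.775 m from the base axis. Payload 7.3 kg.
Tool frame: the origin (TCP) lies at the very end of the fingers, on their centre line; the grasp point (between the pads) lies 19 mm behind it; z points along the fingers, x is the direction in which the jaws open and shut, and the axes are right-handed (so a half turn about z gives the same grasp; the last joint's range is limited). The gripper opens to 92 mm and grips with 3 to 60 N. Pads are 19 mm wide; open, the fingers measure 130 mm over their backs; the gripper's body (75 mm by 190 mm) begins 47 mm behind the grasp point.
Start: joints at [-1.463, 0.342, 1.524, -0, 1.275, -0.146], TCP at [0.132, -0.508, 0.227] pointing down, gripper open.
Joint ranges: [-2.53, 2.53], [-0.77, 2.02], [0.04, 2.7], [-1, 4.14], [0.28, 2.66], [-3.11, 3.11]. Speed limits (rad/s): [2.57, 2.57, 3.14, 3.14, 3.14, 3.14].

### API

Orientations are given as [roll, pitch, yaw] about the fixed x, y, z axes, in that order (R = Rz(yaw) Ry(pitch) Rx(roll)).
In Python, from cell import robot, read_camera, nets gives the robot as it stands. The module is installed in compiled form; this text tells all that it offers.
- The arm moves only by the tool carry_out, never from a script. Its arguments are lists of equal length, an entry for each row: "translation": the shift along the tool's x, y, z in m, a list of three; "turn": the turn, a rotation vector about the tool's x, y, z in rad, a list of three; "gripper": the gripper's target within -1 to 1 (shut at 1, half-way at 0, fully open at -1). A call has 1 to 10 rows; each row shifts and turns the commanded pose from where the row before left it, along the tool's axes as they then stand; what a row does not reach is not made up. A row lasts 1/10 s, in which the tool goes at most 50 mm and 8.59 degrees, less where a joint would pass 70% of its speed; a pose out of reach is approached as far as the arm can. A call with a gripper value outside its range is refused whole. The fingers move at their own pace and stop on an object; "squeeze" is the grip in N (left out, the last holds). Time passes only in rows, so rows that do not move let the fingers close. It gives the time, the measured TCP pose, the force and the opening at its end, in the units of the state.
- robot.observe(): the state, without advancing time (a new reading comes with each control period).
- read_camera(name): name is "scene" or "top" or "wrist"; returns a dict with "img" (480x640x3 uint8, red, green, blue), "fx", "fy", "cx", "cy" (pixels), "world_from_camera" (4x4, takes a point from camera to world coordinates). Camera axes: x right, y down, z forward; pixel columns grow to the right and rows downward; lengths in m; the calibration is good to about 2 mm. A picture is of the moment at which its call begins. There is no depth.
- robot.hand_in(): hands the job in, once; it reports no verdict.
Trained networks look in a picture, given as the dict that the camera call returned (one of the last four; its "shot" number tells which), for a name from the list of things; names that differ only in an ending like _2 or _b are one class to them, and where a whole thing is asked for, a point or a joint stands for the part that bears it (a point fixed in the world has none). Each returns a list of dicts, best first, with "score" (0 to 1); they miss things now and then, are a little off and sometimes report something else, mostly with a low value. They report only what shows in the picture. A call takes as long as a camera call.
- nets.regions_of(picture, name): "region" (480x640 bool, what is visible of it) and "pixel" ([column, row] in pixels, amid what is visible of it).
- nets.tip_of(picture, name): "pixel" ([column, row] in pixels: a listed point, or the origin of a listed thing).
The state is a dict: "time": time; "qpos": joint angles; "qvel": joint speeds; "joint_efforts": joint torques, N m; "tool_pos": TCP position; "tool_rot": TCP orientation; "contact_force": force on the tool from outside, world axes, zero at the start; "torque": the same for the moment, N m; "opening": finger opening in m.
Only numpy, scipy, OpenCV 4.12 (cv2) and the standard library are available. Lean on these libraries where they do the work, as an engineer would, in place of code of your own. Each camera call takes 0.05 s, during which the arm holds its last target. There are 200 camera calls.

### The job

Park this bench vacuum pump for carrying: swing its clear guard well aside (at least 75 degrees), then push the flywheel round anticlockwise (seen from above) by its upright pin until you feel it stiffen up, ease and go slack, and stop there, just past the top of compression, without turning on beyond it. Then push the brake shoe fully in against the wheel's rim and swing the guard back shut over the wheel, leaving the wheel where you stopped it and the things round about undisturbed.

Things in the scene. Friction and masses are not known exactly. Their poses are not given: they have to be found in the camera images.
- pump: Grey bench vacuum pump, fixed, 230 x 230 x 85 mm casing with an aluminium deck (deck 85 mm above the bench) and a finned cylinder head on its far side, up to 77 mm high and 175 mm from the wheel's axis. Origin under the centre of the casing; z up; x runs from the wheel's centre to the guard's post (the far side from the robot, give or take 0.3 rad), y to the left. The flywheel lies flat on the deck, concentric with the casing.
- wheel_centre (a point): Point on the flywheel's upright axis at the height of its rim's top, 106 mm above the bench. The dark steel wheel is 140 mm in diameter, with a raised rim.
- pin_top (a point): Top end of the black turning pin that stands on the rim, 60 mm from the axis; pin 16 mm in diameter, 42 mm tall, from 106 to 148 mm above the bench. It goes round with the wheel. The pin's bearing at the top of compression differs from pump to pump (it is not marked). At the start it is on the robot's side of the wheel; its whole way round to the stopping place runs on the robot's side and the right-hand (-y) side.
- flywheel (a joint): Turn of the flywheel in rad, growing anticlockwise seen from above; 0 at the top of compression, negative before it (starts 0.75 to 1.3 rad before). The wheel stays where it is left. A steady push on the pin takes about 4 N far from the top; from 0.6 rad before the top it rises to a peak of about 7 N near 0.33 rad before, is 4 N again at the top, and falls to under 1 N near 0.33 rad past it (slack), then is 4 N again from 0.6 rad past.
- guard (a joint): Swing of the guard in rad about its upright post: 0 shut over the wheel (a stop), growing clockwise seen from above (the tab goes to the left, +y, then away), 1.6 at the open stop. It stays where it is left; about 1 N at the tab moves it.
- guard_pivot (a point): On the guard's upright hinge axis, 92 mm from the wheel's axis, at the underside of the guard (156 mm above the bench).
- guard_tab (a point): Centre of the top of the guard's black upright tab, 154 mm from the hinge axis. The tab is 24 mm long along the radius, 10 mm thick along its travel, and stands from 161 to 197 mm above the bench. The guard is a clear disc of 148 mm diameter with a steel edge, 5 mm thick, centred 92 mm from the hinge axis, its underside 8 mm above the pin.
- brake (a joint): Slide of the brake shoe towards the wheel's axis in m: 0 fully off, 0.018 fully on (its pad against the rim). It stays where it is left; about 3 N moves it.
- brake_knob (a point): Centre of the top of the steel knob on the brake shoe; knob 18 mm in diameter, from 102 to 142 mm above the bench, on a 30 x 26 mm steel block on the deck at the near left of the wheel. It slides straight towards the wheel's axis; about 109 mm from the axis when off.
- filter_cup: Bystander: white filter cup, 34 mm diameter, 44 mm tall, on the pump's deck at its far right corner; origin under its centre.
- tube_rack: Bystander: white wire-like tube rack, 60 x 110 x 112 mm with tubes, left of the pump; origin under its centre.
- reagent_bottle: Bystander: white bottle, 64 mm diameter, 140 mm tall, left or right of the pump; origin under its centre.
- vial_box: Bystander: box of vials, 90 x 140 x 61 mm, right of the pump; origin under its centre.
- screwdriver: Bystander: screwdriver lying right of the pump.
- screw_dish: Bystander: steel dish, 70 mm diameter, 22 mm tall, at the far left of the pump; origin under its centre.
- grease_jar: Bystander: small white jar with a black cap, 56 mm diameter, 45 mm tall, left or right of the pump; origin under its centre.

How it is judged:
On the way, in this order (a step that is already met when the one before it is completed fails the run):
1. the guard is swung well aside, at least 75 degrees (value of joint guard above 1.3 rad), for 0.1 s.
2. the wheel has been pushed just past the top of compression (3 to 30 degrees past) and stands still, the guard still aside (value of joint flywheel between 0.06 and 0.52 rad and velocity of joint flywheel between -0.1 and 0.1 rad/s and value of joint guard above 1.2 rad), for 0.3 s.
3. the brake shoe is fully in, the wheel still just past the top (value of joint flywheel between 0.06 and 0.52 rad and value of joint brake above 0.0155 m), for 0.2 s.
4. the guard is shut again (value of joint guard below 0.12 rad), for 0.2 s.
At the end, for the whole second after the job is handed in: The flywheel stands still 0.06 to 0.52 rad (3 to 30 degrees) past the top of compression, the brake shoe is in by at least 15.5 of its 18 mm, and the guard is shut to within 0.12 rad and at rest (all of step 3 and velocity of joint flywheel between -0.1 and 0.1 rad/s and value of joint guard below 0.12 rad and velocity of joint guard between -0.1 and 0.1 rad/s); the robot touches nothing.
It fails at once if the wheel is turned on more than 40 degrees past the top of compression (value of joint flywheel above 0.7 rad).
It fails at once if a bystander is shifted by more than 30 mm (distance of any of filter_cup, tube_rack, reagent_bottle, vial_box, screwdriver, screw_dish, grease_jar from where it was at the start of the episode above 0.03 m).
It also fails if it takes over 72 s, if anything falls off the work surface, if the arm or the gripper's body presses on something with over 40 N, if the wrist force passes 120 N, or if a joint passes its speed limit or range.

## Working session

There is one attempt and no reset: what is moved stays moved. The work goes in short steps, Python scripts to look and compute and a tool call to move; the robot and the scene stay as the last step left them, time stands still between calls to the robot, and variables do not carry over. Pictures are saved under pics/ and viewed, about 8 in all and at most 12, crops included, and the job is handed in when it is done.

Besides the shell and the picture viewer there is one more tool, called after "Emit:" in YAML: its name, and indented under it one key for each argument. carry_out: Moves the arm, as the interface text tells. Its arguments: {"type":"object","properties":{"translation":{"type":"array","items":{"type":"array","items":{"type":"number"}}},"turn":{"type":"array","items":{"type":"array","items":{"type":"number"}}},"gripper":{"type":"array","items":{"type":"number"}},"squeeze":{"type":"number"}},"required":["translation","turn","gripper"]}

```bash
mkdir -p pics; cat > h.py <<'E'
import numpy as np, cv2
from cell import robot, read_camera, nets
def ray(p,px):
    T=p["world_from_camera"]; d=T[:3,:3]@np.array([(px[0]-p["cx"])/p["fx"],(px[1]-p["cy"])/p["fy"],1]); return T[:3,3],d
def atz(p,px,z):
    o,d=ray(p,px); return o+d*(z-o[2])/d[2]
def proj(p,X):
    T=p["world_from_camera"]; c=T[:3,:3].T@(np.array(X)-T[:3,3]); return c[:2]/c[2]*[p["fx"],p["fy"]]+[p["cx"],p["cy"]]
Z=dict(pump=0,wheel_centre=.106,pin_top=.148,guard_pivot=.156,guard_tab=.197,brake_knob=.142,filter_cup=.085,tube_rack=0,reagent_bottle=0,vial_box=0,screwdriver=0.01,screw_dish=0,grease_jar=0)
def look(cams=("top","scene"),names=Z):
    for c in cams:
        p=read_camera(c)
        for n in names:
            r=nets.tip_of(p,n)[:2]
            print(c,n,[(np.round(q["pixel"]).tolist(),round(float(q["score"]),2),np.round(atz(p,q["pixel"],Z[n]),3).tolist()) for q in r])
        yield c,p
E
python3 - <<'E'
from h import *
for c,p in look():
    cv2.imwrite(f"pics/{c}0.png",p["img"][:,:,::-1])
print(robot.observe())
E
```

```text
top pump []
top wheel_centre []
top pin_top []
top guard_pivot [([351.0, 181.0], 0.84, [0.631, -0.063, 0.156]), ([466.0, 304.0], 0.31, [0.35, -0.31, 0.156])]
top guard_tab [([369.0, 248.0], 0.75, [0.474, -0.094, 0.197])]
top brake_knob [([333.0, 258.0], 0.58, [0.458, -0.019, 0.142])]
top filter_cup [([387.0, 183.0], 0.47, [0.644, -0.158, 0.085])]
top tube_rack [([161.0, 238.0], 0.97, [0.529, 0.412, 0.0])]
top reagent_bottle [([187.0, 286.0], 0.74, [0.407, 0.343, 0.0])]
top vial_box [([491.0, 253.0], 0.65, [0.479, -0.435, 0.0])]
top screwdriver [([457.0, 176.0], 0.69, [0.682, -0.354, 0.01]), ([386.0, 184.0], 0.6, [0.66, -0.166, 0.01])]
top screw_dish [([197.0, 188.0], 0.73, [0.659, 0.322, 0.0])]
top grease_jar [([468.0, 298.0], 0.62, [0.363, -0.367, 0.0]), ([159.0, 240.0], 0.24, [0.523, 0.415, 0.0])]
scene pump [([296.0, 313.0], 0.85, [0.529, -0.083, 0.0]), ([132.0, 341.0], 0.66, [0.364, -0.363, 0.0])]
scene wheel_centre [([294.0, 273.0], 0.82, [0.528, -0.085, 0.106])]
scene pin_top []
scene guard_pivot [([337.0, 272.0], 0.69, [0.622, -0.066, 0.156])]
scene guard_tab [([274.0, 225.0],
[... 672 characters left out ...]
.001, 0.0])]
{'time': 1.4, 'qpos': array([-1.46296879e+00,  3.41993848e-01,  1.52409162e+00,  2.32403784e-06,
        1.27540513e+00, -1.45983002e-01]), 'qvel': array([ 4.10369272e-04, -8.37302926e-04,  6.04079589e-04, -2.59490997e-04,
        2.09721776e-04,  8.26743393e-05]), 'joint_efforts': array([-2.51959180e-03, -4.31140816e+01, -2.44484192e+01,  7.15694809e-02,
        4.82420088e-02,  1.61083153e-05]), 'tool_pos': array([ 0.13185767, -0.50819382,  0.22674664]), 'tool_rot': array([ 3.14158001e+00, -1.01295115e-04, -1.31698646e+00]), 'contact_force': array([ 0.36443734,  0.28848546, -0.34894746]), 'torque': array([-0.00231603, -0.02099404, -0.02313244]), 'opening': 0.09224676284824157}
```

View top.

```bash
python3 - <<'E'
import cv2
a=cv2.imread("pics/top0.png")[130:330,230:500]; b=cv2.imread("pics/scene0.png")[180:380,180:450]
cv2.imwrite("pics/c0.png",cv2.vconcat([cv2.resize(a,(400,296),interpolation=2),cv2.resize(b,(400,296),interpolation=2)]) if 0 else cv2.hconcat([cv2.resize(a,(400,296),interpolation=2),cv2.resize(b,(400,296),interpolation=2)]))
E
```

```text
(no output)
```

View pics/c0.png

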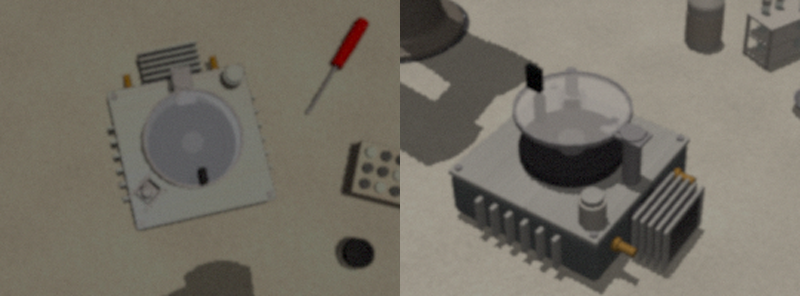

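View pics/scene0.png

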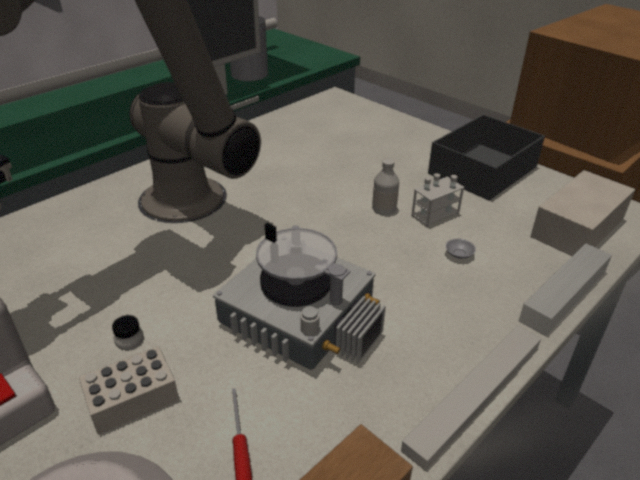

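Emit:
carry_out:
  translation:
    - [-0.019,-0.029,0]
    - [-0.019,-0.029,0]
    - [-0.019,-0.029,0]
    - [-0.019,-0.029,0]
    - [-0.019,-0.029,0]
    - [-0.019,-0.029,0]
    - [-0.019,-0.029,0]
    - [-0.019,-0.029,0]
    - [-0.019,-0.029,0]
    - [-0.019,-0.029,0]
  turn:
    - [0,0,0]
    - [0,0,0]
    - [0,0,0]
    - [0,0,0]
    - [0,0,0]
    - [0,0,0]
    - [0,0,0]
    - [0,0,0]
    - [0,0,0]
    - [0,0,0]
  gripper: [1,1,1,1,1,1,1,1,1,1]
  squeeze: 20

```text
time: 2.4
tool_pos: [0.3657, -0.2503, 0.2269]
tool_rot: [-3.141, -0.001, -1.317]
contact_force: [-0.8, -0.2, -0.9]
opening: 0.0163
```

Emit:
carry_out:
  translation:
    - [0,0,0]
    - [0,0,0]
    - [0,0,0]
    - [0,0,0]
    - [0,0,0]
    - [0,0,0]
    - [0,0,0]
    - [0,0,0]
    - [0,0,0]
    - [0,0,0]
  turn:
    - [0,0,-0.148]
    - [0,0,-0.148]
    - [0,0,-0.148]
    - [0,0,-0.148]
    - [0,0,-0.148]
    - [0,0,-0.148]
    - [0,0,-0.148]
    - [0,0,-0.148]
    - [0,0,-0.148]
    - [0,0,-0.148]
  gripper: [1,1,1,1,1,1,1,1,1,1]

```text
time: 3.4
tool_pos: [0.3649, -0.2515, 0.2268]
tool_rot: [3.141, -0.0, 0.169]
contact_force: [0.6, 1.4, -0.4]
opening: 0.0005
```

Emit:
carry_out:
  translation:
    - [0.027,-0.021,0]
    - [0.027,-0.021,0]
    - [0.027,-0.021,0]
    - [0.027,-0.021,0]
    - [0.027,-0.021,0]
    - [0,0,0]
    - [0,0,0]
  turn:
    - [0,0,0]
    - [0,0,0]
    - [0,0,0]
    - [0,0,0]
    - [0,0,0]
    - [0,0,0]
    - [0,0,0]
  gripper: [1,1,1,1,1,1,1]

```text
time: 4.1
tool_pos: [0.481, -0.1256, 0.2265]
tool_rot: [3.141, 0.001, 0.165]
contact_force: [0.5, -0.1, 0.0]
opening: 0.0005
```

```bash
python3 - <<'E'
from h import *
for c,p in look(("wrist",),["wheel_centre","pin_top","guard_pivot","guard_tab","brake_knob"]):
    cv2.imwrite(f"pics/{c}1.png",p["img"][:,:,::-1])
E
```

```text
wrist wheel_centre [([310.0, 76.0], 0.74, [0.452, -0.005, 0.106])]
wrist pin_top []
wrist guard_pivot [([541.0, 210.0], 0.61, [0.622, -0.068, 0.156])]
wrist guard_tab [([316.0, 225.0], 0.79, [0.472, -0.092, 0.197])]
wrist brake_knob [([311.0, 76.0], 0.76, [0.454, -0.009, 0.142])]
```

View pics/wrist1.png

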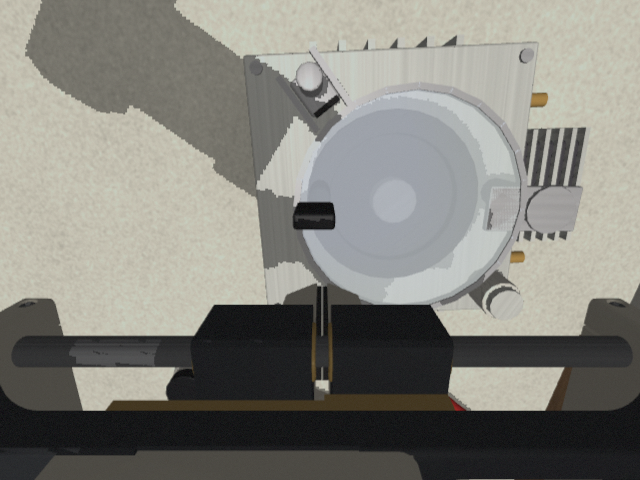

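Emit:
carry_out:
  translation:
    - [0,0,0.019]
    - [0,0,0.018]
    - [0,0,0.018]
    - [0,-0.01,0]
    - [0,-0.008,0]
    - [0,0,0]
  turn:
    - [0,0,0]
    - [0,0,0]
    - [0,0,0]
    - [0,0,0]
    - [0,0,0]
    - [0,0,0]
  gripper: [1,1,1,1,1,1]

```text
time: 5.0
tool_pos: [0.4783, -0.1073, 0.1728]
tool_rot: [3.141, -0.001, 0.164]
contact_force: [0.8, -0.3, 0.0]
opening: -0.0001
```

Emit:
carry_out:
  translation:
    - [-0.0007,-0.0152,0]
    - [-0.0007,-0.0152,0]
    - [-0.0007,-0.0152,0]
    - [-0.0007,-0.0152,0]
    - [-0.0007,-0.0152,0]
  turn:
    - [0,0,0.1]
    - [0,0,0.1]
    - [0,0,0.1]
    - [0,0,0.1]
    - [0,0,0.1]
  gripper: [1,1,1,1,1]

```text
time: 5.5
tool_pos: [0.4777, -0.0325, 0.1729]
tool_rot: [3.141, -0.002, -0.341]
contact_force: [1.0, 0.1, -0.1]
opening: 0.0001
```

```bash
python3 - <<'E'
from h import *
for c,p in look(("wrist","top"),["pin_top","guard_pivot","guard_tab"]):pass
o=robot.observe();print(o["tool_pos"],o["contact_force"])
piv=np.array([.625,-.066]);yw=o["tool_rot"][2];d=o["tool_pos"][:2]-piv
print(d@[np.cos(yw),np.sin(yw)],d@[np.sin(yw),-np.cos(yw)])
E
```

```text
wrist pin_top []
wrist guard_pivot [([593.0, 263.0], 0.91, [0.622, -0.067, 0.156])]
wrist guard_tab [([308.0, 296.0], 0.72, [0.477, -0.015, 0.197])]
top pin_top [([360.0, 250.0], 0.4, [0.474, -0.081, 0.148])]
top guard_pivot [([350.0, 184.0], 0.62, [0.625, -0.062, 0.156])]
top guard_tab []
[ 0.47745603 -0.03350384  0.17186747] [0.22989598 0.54877952 0.17074855]
-0.14999790479500172 0.01805135131866119
```

Emit:
carry_out:
  translation:
    - [-0.0009,-0.0152,0]
    - [-0.0009,-0.0152,0]
    - [-0.0009,-0.0152,0]
    - [-0.0009,-0.0152,0]
    - [-0.0009,-0.0152,0]
    - [-0.0009,-0.0152,0]
    - [-0.0009,-0.0152,0]
    - [-0.0009,-0.0152,0]
    - [-0.0009,-0.0152,0]
    - [-0.0009,-0.0152,0]
  turn:
    - [0,0,0.1]
    - [0,0,0.1]
    - [0,0,0.1]
    - [0,0,0.1]
    - [0,0,0.1]
    - [0,0,0.1]
    - [0,0,0.1]
    - [0,0,0.1]
    - [0,0,0.1]
    - [0,0,0.1]
  gripper: [1,1,1,1,1,1,1,1,1,1]

```text
time: 6.9
tool_pos: [0.5748, 0.0759, 0.1715]
tool_rot: [3.14, -0.0, -1.341]
contact_force: [-0.9, -2.0, -0.1]
opening: 0.0004
```

```bash
python3 - <<'E'
from h import *
for c,p in look(("wrist","top","scene"),["wheel_centre","pin_top","guard_pivot","guard_tab","brake_knob"]):
    cv2.imwrite(f"pics/{c}2.png",p["img"][:,:,::-1])
    im=p["img"][:,:,::-1]
    if c=="wrist":a=im
cv2.imwrite("pics/w2.png",a)
o=robot.observe();print(o["tool_pos"],o["contact_force"])
E
```

```text
wrist wheel_centre [([519.0, 355.0], 0.83, [0.532, -0.088, 0.106])]
wrist pin_top []
wrist guard_pivot [([596.0, 268.0], 0.72, [0.621, -0.065, 0.156])]
wrist guard_tab [([312.0, 300.0], 0.73, [0.587, 0.084, 0.197])]
wrist brake_knob []
top wheel_centre [([357.0, 226.0], 0.78, [0.537, -0.079, 0.106])]
top pin_top [([362.0, 247.0], 0.56, [0.48, -0.086, 0.148])]
top guard_pivot [([353.0, 182.0], 0.91, [0.628, -0.068, 0.156])]
top guard_tab [([357.0, 232.0], 0.39, [0.509, -0.07, 0.197])]
top brake_knob [([331.0, 258.0], 0.63, [0.458, -0.015, 0.142]), ([362.0, 247.0], 0.61, [0.482, -0.085, 0.142])]
scene wheel_centre [([297.0, 273.0], 0.8, [0.53, -0.08, 0.106])]
scene pin_top [([276.0, 243.0], 0.97, [0.473, -0.083, 0.148])]
scene guard_pivot [([336.0, 271.0], 0.62, [0.619, -0.065, 0.156])]
scene guard_tab [([385.0, 214.0], 0.86, [0.601, 0.09, 0.197])]
scene brake_knob [([294.0, 228.0], 0.54, [0.455, -0.017, 0.142])]
[0.57455003 0.07618301 0.17167804] [ 0.73869924 -0.43706662 -0.29461641]
```

View pics/w2.png

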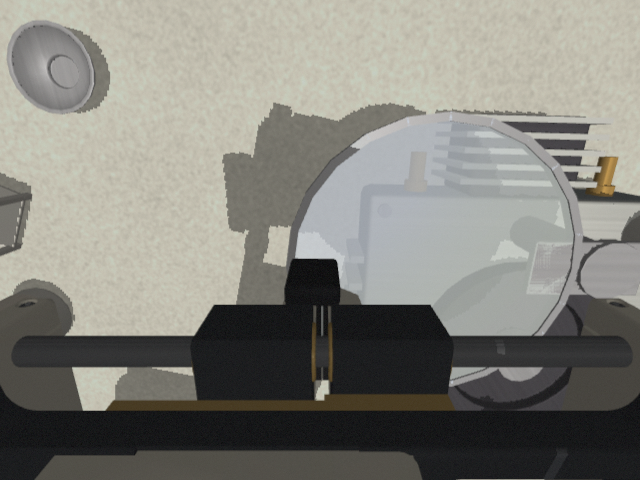

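Emit:
carry_out:
  translation:
    - [0,0.02,0]
    - [0,0,-0.03]
    - [0,0,-0.03]
    - [0.03,0.0176,0]
    - [0.03,0.0176,0]
    - [0.03,0.0176,0]
    - [0.03,0.0176,0]
    - [0.03,0.0176,0]
    - [0,0,0]
    - [0,0,0]
  turn:
    - [0,0,0]
    - [0,0,-0.085]
    - [0,0,-0.085]
    - [0,0,0]
    - [0,0,0]
    - [0,0,0]
    - [0,0,0]
    - [0,0,0]
    - [0,0,0]
    - [0,0,0]
  gripper: [1,1,1,1,0,0,0,0,0,0]

```text
time: 8.8
tool_pos: [0.533, -0.1014, 0.2317]
tool_rot: [-3.141, 0.0, -1.169]
contact_force: [-0.3, -0.8, -0.1]
opening: 0.0436
```

```bash
python3 - <<'E'
from h import *
for c,p in look(("wrist","scene","top"),["wheel_centre","pin_top","guard_tab","brake_knob"]):
    cv2.imwrite(f"pics/{c}3.png",p["img"][:,:,::-1])
o=robot.observe();print(o["tool_pos"],o["tool_rot"],o["contact_force"],o["opening"])
E
```

```text
wrist wheel_centre [([305.0, 228.0], 0.59, [0.532, -0.085, 0.106])]
wrist pin_top [([274.0, 309.0], 0.79, [0.472, -0.085, 0.148])]
wrist guard_tab [([25.0, 38.0], 0.85, [0.592, 0.085, 0.197])]
wrist brake_knob [([179.0, 295.0], 0.65, [0.451, -0.012, 0.142])]
scene wheel_centre [([299.0, 273.0], 0.73, [0.534, -0.079, 0.106])]
scene pin_top [([273.0, 246.0], 0.56, [0.475, -0.092, 0.148])]
scene guard_tab [([381.0, 216.0], 0.84, [0.599, 0.08, 0.197])]
scene brake_knob [([294.0, 224.0], 0.79, [0.444, -0.005, 0.142])]
top wheel_centre [([356.0, 225.0], 0.8, [0.538, -0.076, 0.106])]
top pin_top [([361.0, 249.0], 0.67, [0.476, -0.084, 0.148])]
top guard_tab [([284.0, 193.0], 0.86, [0.595, 0.085, 0.197])]
top brake_knob [([333.0, 258.0], 0.44, [0.457, -0.02, 0.142])]
[ 0.53314609 -0.10095802  0.23169722] [ 3.14156590e+00 -6.67349135e-05 -1.16703029e+00] [0.20368099 1.31169185 0.59399533] 0.045896145739385864
```

View pics/wrist3.png

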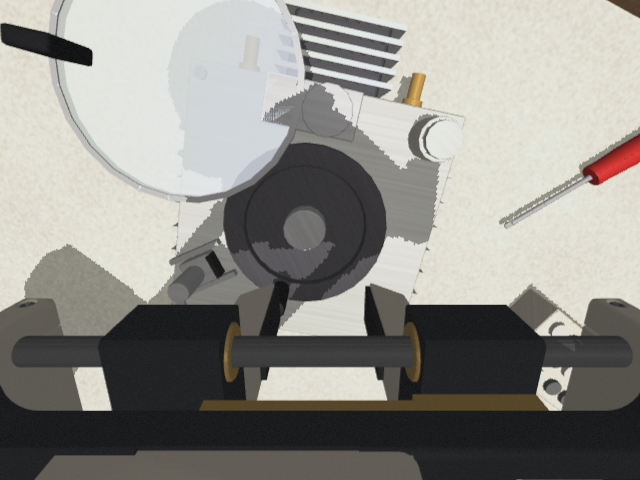

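Emit:
carry_out:
  translation:
    - [0,0,0]
    - [0,0,0]
    - [0,0,0]
    - [-0.007,0.0188,0]
    - [-0.007,0.0188,0]
    - [-0.006,0.0188,0]
    - [0,0,0]
    - [0,0,0]
  turn:
    - [0,0,0.106]
    - [0,0,0.106]
    - [0,0,0.105]
    - [0,0,0]
    - [0,0,0]
    - [0,0,0]
    - [0,0,0]
    - [0,0,0]
  gripper: [0,0,0,0,0,0,0,0]

```text
time: 10.35
tool_pos: [0.4757, -0.0861, 0.2321]
tool_rot: [-3.14, -0.001, -1.484]
contact_force: [0.5, -0.7, -0.7]
opening: 0.0458
```

```bash
python3 - <<'E'
from h import *
for c,p in look(("wrist","scene"),["wheel_centre","pin_top"]):
    cv2.imwrite(f"pics/{c}4.png",p["img"][:,:,::-1])
o=robot.observe();print(o["tool_pos"],o["tool_rot"],o["contact_force"],o["opening"])
E
```

```text
wrist wheel_centre [([330.0, 168.0], 0.55, [0.532, -0.087, 0.106])]
wrist pin_top []
scene wheel_centre [([298.0, 278.0], 0.93, [0.543, -0.088, 0.106]), ([133.0, 399.0], 0.39, [0.571, -0.462, 0.106])]
scene pin_top [([275.0, 242.0], 0.9, [0.47, -0.081, 0.148])]
[ 0.47563809 -0.08606836  0.23150974] [ 3.14145354e+00 -3.48861958e-05 -1.48401207e+00] [-0.09399469 -0.24488089 -0.35581703] 0.04570154902897081
```

View pics/wrist4.png

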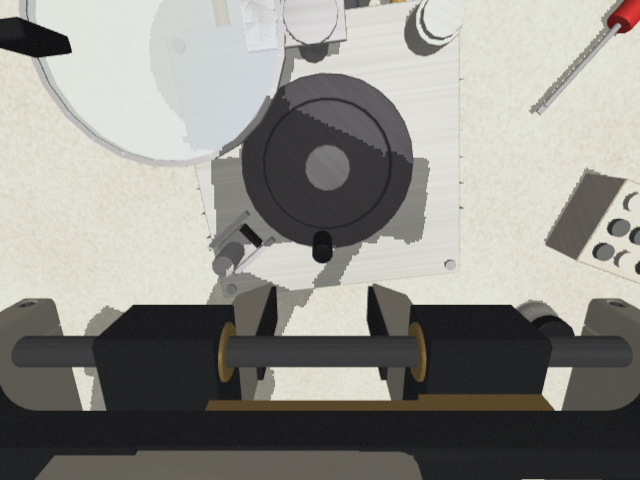

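```bash
python3 - <<'E'
from h import *
p=read_camera("wrist")
for px,z in (((322,254),.148),((328,160),.106),((328,168),.106),((229,265),.142),((320,290),.23)): print(px,atz(p,px,z))
print(p["world_from_camera"][:3,3])
E
```

```text
(322, 254) [ 0.47200124 -0.08560434  0.148     ]
(328, 160) [ 0.53754506 -0.08480049  0.106     ]
(328, 168) [ 0.53125599 -0.08538381  0.106     ]
(229, 265) [ 0.45473658 -0.01508816  0.142     ]
(320, 290) [ 0.48122936 -0.08361259  0.23      ]
[ 0.55681028 -0.07771365  0.39028174]
```

Emit:
carry_out:
  translation:
    - [0,0.002,0.028]
    - [0,0,0.028]
    - [0,0,0.028]
    - [0,0,0.029]
    - [0,0,0]
  turn:
    - [0,0,0]
    - [0,0,0]
    - [0,0,0]
    - [0,0,0]
    - [0,0,0]
  gripper: [0,0,0,0,0]

```text
time: 11.2
tool_pos: [0.471, -0.0854, 0.1156]
tool_rot: [3.135, 0.003, -1.484]
contact_force: [-1.4, -0.2, 0.3]
opening: 0.046
```

Emit:
carry_out:
  translation:
    - [0,0,0]
    - [0,0,0]
    - [0,0,0]
    - [0,0,0]
    - [0,0,0]
  turn:
    - [0,0,0]
    - [0,0,0]
    - [0,0,0]
    - [0,0,0]
    - [0,0,0]
  gripper: [1,1,1,1,1]
  squeeze: 12

```text
time: 11.7
tool_pos: [0.4737, -0.0865, 0.1195]
tool_rot: [-3.14, -0.001, -1.484]
contact_force: [-1.7, -1.5, 2.2]
opening: 0.0157
```

Emit:
carry_out:
  translation:
    - [0.003,-0.0001,0]
    - [0.003,-0.0001,0]
    - [0.003,-0.0001,0]
    - [0.003,-0.0001,0]
  turn:
    - [0,0,-0.05]
    - [0,0,-0.05]
    - [0,0,-0.05]
    - [0,0,-0.05]
  gripper: [1,1,1,1]

```text
time: 12.1
tool_pos: [0.4749, -0.0976, 0.1194]
tool_rot: [3.141, 0.001, -1.282]
contact_force: [-4.7, 1.5, 6.3]
opening: 0.0158
```

Emit:
carry_out:
  translation:
    - [0.003,-0.0001,0]
    - [0.003,-0.0001,0]
    - [0.003,-0.0001,0]
    - [0.003,-0.0001,0]
  turn:
    - [0,0,-0.05]
    - [0,0,-0.05]
    - [0,0,-0.05]
    - [0,0,-0.05]
  gripper: [1,1,1,1]

```text
time: 12.5
tool_pos: [0.4782, -0.108, 0.1192]
tool_rot: [3.139, 0.004, -1.082]
contact_force: [-8.8, 5.2, 11.8]
opening: 0.0156
```

```bash
python3 - <<'E'
from h import *
for i in range(3):
    p=read_camera("wrist")
    o=robot.observe();print({k:np.round(o[k],4) for k in("time","tool_pos","tool_rot","contact_force","torque")})
for c,p in look(("wrist","scene","top"),["wheel_centre","pin_top"]):
    cv2.imwrite(f"pics/{c}5.png",p["img"][:,:,::-1])
E
```

```text
{'time': np.float64(12.55), 'tool_pos': array([ 0.4784, -0.1084,  0.1193]), 'tool_rot': array([ 3.139 ,  0.0032, -1.0794]), 'contact_force': array([-8.0605,  1.6781, 10.2719]), 'torque': array([ 0.4013,  1.3163, -0.0142])}
{'time': np.float64(12.6), 'tool_pos': array([ 0.4785, -0.1084,  0.1193]), 'tool_rot': array([ 3.1390e+00,  2.7000e-03, -1.0826e+00]), 'contact_force': array([-8.4212,  1.4684,  9.8857]), 'torque': array([0.3571, 1.2999, 0.0496])}
{'time': np.float64(12.65), 'tool_pos': array([ 0.4785, -0.1084,  0.1193]), 'tool_rot': array([ 3.1391e+00,  2.5000e-03, -1.0836e+00]), 'contact_force': array([-6.9743,  2.2533, 10.2195]), 'torque': array([0.3262, 1.2923, 0.0292])}
wrist wheel_centre [([335.0, 183.0], 0.95, [0.533, -0.085, 0.106])]
wrist pin_top [([322.0, 337.0], 0.76, [0.476, -0.108, 0.148])]
scene wheel_centre [([296.0, 277.0], 0.97, [0.537, -0.09, 0.106])]
scene pin_top [([263.0, 246.0], 0.86, [0.463, -0.107, 0.148]), ([381.0, 214.0], 0.37, [0.553, 0.142, 0.148])]
top wheel_centre [([358.0, 226.0], 0.91, [0.537, -0.081, 0.106])]
top pin_top []
```

View pics/wrist5.png

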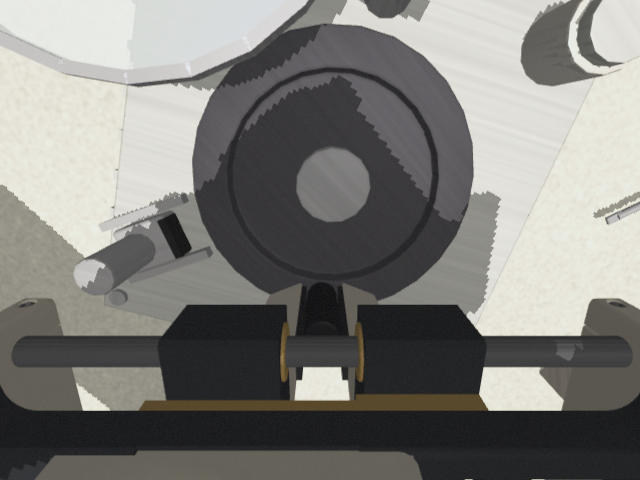

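Emit:
carry_out:
  translation:
    - [0,0,0]
    - [0,0,0]
    - [0,0,0]
    - [0.004,0,0]
    - [0,0,0]
  turn:
    - [0,0,0]
    - [0,0,0.035]
    - [0,0,0.035]
    - [0,0,0]
    - [0,0,0]
  gripper: [0.35,0.35,0.35,0.35,0.35]

```text
time: 13.6
tool_pos: [0.4822, -0.1131, 0.1188]
tool_rot: [-3.141, -0.001, -1.153]
contact_force: [-0.3, -0.7, -0.2]
opening: 0.03
```

Emit:
carry_out:
  translation:
    - [0.002,0,0]
    - [0.002,0,0]
    - [0.002,0,0]
  turn:
    - [0,0,0]
    - [0,0,0]
    - [0,0,0]
  gripper: [0.35,0.35,0.35]

```text
time: 13.9
tool_pos: [0.4829, -0.1162, 0.1184]
tool_rot: [3.14, 0.005, -1.154]
contact_force: [-3.5, 9.6, 3.7]
opening: 0.03
```

Emit:
carry_out:
  translation:
    - [0.0018,-0.0003,0]
    - [0.0018,-0.0003,0]
    - [0.0018,-0.0003,0]
  turn:
    - [0,0,-0.03]
    - [0,0,-0.03]
    - [0,0,-0.03]
  gripper: [0.35,0.35,0.35]

```text
time: 14.2
tool_pos: [0.4856, -0.12, 0.1183]
tool_rot: [3.14, 0.006, -1.063]
contact_force: [-4.4, 11.5, 5.5]
opening: 0.0298
```

```bash
cat > s.py <<'E'
from h import *
def st():
    o=robot.observe(); y=o["tool_rot"][2]; t=np.array([np.cos(y),np.sin(y)]); n=np.array([np.sin(y),-np.cos(y)])
    f=o["contact_force"]; pad=o["tool_pos"][:2]-t*(o["opening"]/2-.008)
    d=pad-[.5335,-.084]
    return round(float(o["time"]),2),"Ft,Fr,Fz",np.round([f[:2]@t,f[:2]@n,f[2]],1),"phi",round(float(np.degrees(np.arctan2(d[1],d[0])))%360,1),"r",round(float(np.hypot(*d)),4),"yaw",round(float(y),3),"pin",pad.round(4)
print(*st())
read_camera("wrist")
print(*st())
E
python3 s.py
```

```text
14.2 Ft,Fr,Fz [-12.2  -1.7   5.5] phi 210.3 r 0.0593 yaw -1.063 pin [ 0.4823 -0.1139]
14.25 Ft,Fr,Fz [-9.5 -0.6  5.6] phi 210.6 r 0.0594 yaw -1.061 pin [ 0.4824 -0.1142]
```

Emit:
carry_out:
  translation:
    - [0.0018,-0.0003,0]
    - [0.0018,-0.0003,0]
    - [0.0018,-0.0003,0]
  turn:
    - [0,0,-0.03]
    - [0,0,-0.03]
    - [0,0,-0.03]
  gripper: [0.35,0.35,0.35]

```text
time: 14.55
tool_pos: [0.4888, -0.1239, 0.1183]
tool_rot: [3.14, 0.007, -0.973]
contact_force: [-5.4, 12.6, 6.8]
opening: 0.0299
```

```bash
python3 s.py
```

```text
14.55 Ft,Fr,Fz [-13.5  -2.6   6.8] phi 215.1 r 0.0594 yaw -0.973 pin [ 0.4849 -0.1181]
14.6 Ft,Fr,Fz [-9.5 -0.2  5.7] phi 215.5 r 0.0594 yaw -0.971 pin [ 0.4851 -0.1185]
```

Emit:
carry_out:
  translation:
    - [0.0018,-0.0003,0]
    - [0.0018,-0.0003,0]
    - [0.0018,-0.0003,0]
  turn:
    - [0,0,-0.03]
    - [0,0,-0.03]
    - [0,0,-0.03]
  gripper: [0.35,0.35,0.35]

```text
time: 14.9
tool_pos: [0.4924, -0.1277, 0.1182]
tool_rot: [3.141, 0.008, -0.882]
contact_force: [-6.2, 11.0, 7.4]
opening: 0.0299
```

```bash
python3 s.py
```

```text
14.9 Ft,Fr,Fz [-12.4  -2.2   7.4] phi 220.1 r 0.0595 yaw -0.882 pin [ 0.488  -0.1223]
14.95 Ft,Fr,Fz [-12.4  -1.2   6.5] phi 220.4 r 0.0595 yaw -0.881 pin [ 0.4882 -0.1226]
```

Emit:
carry_out:
  translation:
    - [0.0018,-0.0003,0]
    - [0.0018,-0.0003,0]
    - [0.0018,-0.0003,0]
  turn:
    - [0,0,-0.03]
    - [0,0,-0.03]
    - [0,0,-0.03]
  gripper: [0.35,0.35,0.35]

```text
time: 15.25
tool_pos: [0.4966, -0.1314, 0.1182]
tool_rot: [3.141, 0.008, -0.792]
contact_force: [-5.9, 9.2, 7.1]
opening: 0.0301
```

```bash
python3 s.py
```

```text
15.25 Ft,Fr,Fz [-10.7  -2.3   7.1] phi 225.4 r 0.0596 yaw -0.792 pin [ 0.4917 -0.1264]
15.3 Ft,Fr,Fz [-10.4  -2.5   5.7] phi 225.9 r 0.0596 yaw -0.791 pin [ 0.492  -0.1268]
```

Emit:
carry_out:
  translation:
    - [0.0018,-0.0003,0]
    - [0.0018,-0.0003,0]
  turn:
    - [0,0,-0.03]
    - [0,0,-0.03]
  gripper: [0.35,0.35]

```text
time: 15.5
tool_pos: [0.4997, -0.1338, 0.1183]
tool_rot: [3.141, 0.007, -0.732]
contact_force: [-6.8, 8.4, 6.7]
opening: 0.0299
```

```bash
python3 s.py
```

```text
15.5 Ft,Fr,Fz [-10.7  -1.7   6.7] phi 229.2 r 0.0596 yaw -0.732 pin [ 0.4945 -0.1291]
15.55 Ft,Fr,Fz [-6.7 -0.1  5.1] phi 229.9 r 0.0597 yaw -0.731 pin [ 0.495  -0.1296]
```

Emit:
carry_out:
  translation:
    - [0.0018,-0.0003,0]
    - [0.0018,-0.0003,0]
  turn:
    - [0,0,-0.03]
    - [0,0,-0.03]
  gripper: [0.35,0.35]

```text
time: 15.75
tool_pos: [0.5029, -0.136, 0.1183]
tool_rot: [3.141, 0.007, -0.672]
contact_force: [-7.2, 7.7, 5.7]
opening: 0.0299
```

```bash
python3 s.py
```

```text
15.75 Ft,Fr,Fz [-10.5  -1.5   5.7] phi 232.9 r 0.0597 yaw -0.672 pin [ 0.4975 -0.1317]
15.8 Ft,Fr,Fz [-5.8 -2.3  4.8] phi 233.7 r 0.0598 yaw -0.671 pin [ 0.4981 -0.1322]
```

Emit:
carry_out:
  translation:
    - [0.0018,-0.0003,0]
    - [0.0018,-0.0003,0]
  turn:
    - [0,0,-0.03]
    - [0,0,-0.03]
  gripper: [0.35,0.35]

```text
time: 16.0
tool_pos: [0.5064, -0.138, 0.1184]
tool_rot: [-3.141, 0.006, -0.612]
contact_force: [-5.5, 6.0, 6.2]
opening: 0.0299
```

```bash
python3 s.py
```

```text
16.0 Ft,Fr,Fz [-8.  -1.8  6.2] phi 236.8 r 0.0598 yaw -0.612 pin [ 0.5008 -0.134 ]
16.05 Ft,Fr,Fz [-5.1 -1.6  3.6] phi 237.5 r 0.0599 yaw -0.611 pin [ 0.5013 -0.1345]
```

Emit:
carry_out:
  translation:
    - [0.0018,-0.0003,0]
    - [0.0018,-0.0003,0]
  turn:
    - [0,0,-0.03]
    - [0,0,-0.03]
  gripper: [0.35,0.35]

```text
time: 16.25
tool_pos: [0.51, -0.1398, 0.1184]
tool_rot: [-3.141, 0.005, -0.552]
contact_force: [-5.7, 5.7, 4.2]
opening: 0.0296
```

```bash
python3 s.py
```

```text
16.25 Ft,Fr,Fz [-7.8 -1.8  4.2] phi 240.8 r 0.0599 yaw -0.552 pin [ 0.5043 -0.1363]
16.3 Ft,Fr,Fz [-4.7 -2.6  2.7] phi 241.2 r 0.0599 yaw -0.551 pin [ 0.5046 -0.1365]
```

Emit:
carry_out:
  translation:
    - [0.0018,-0.0003,0]
    - [0.0018,-0.0003,0]
  turn:
    - [0,0,-0.03]
    - [0,0,-0.03]
  gripper: [0.35,0.35]

```text
time: 16.5
tool_pos: [0.5138, -0.1414, 0.1184]
tool_rot: [-3.141, 0.004, -0.492]
contact_force: [-2.8, 5.4, 3.0]
opening: 0.03
```

```bash
python3 s.py
```

```text
16.5 Ft,Fr,Fz [-5.  -3.4  3. ] phi 244.4 r 0.06 yaw -0.492 pin [ 0.5076 -0.1381]
16.55 Ft,Fr,Fz [-4.  -3.   2.1] phi 244.9 r 0.06 yaw -0.491 pin [ 0.5081 -0.1383]
```

Emit:
carry_out:
  translation:
    - [0.0018,-0.0003,0]
    - [0.0018,-0.0003,0]
  turn:
    - [0,0,-0.03]
    - [0,0,-0.03]
  gripper: [0.35,0.35]

```text
time: 16.75
tool_pos: [0.5175, -0.1426, 0.1184]
tool_rot: [-3.141, 0.003, -0.432]
contact_force: [-3.5, 3.4, 2.7]
opening: 0.0298
```

```bash
python3 s.py
```

```text
16.75 Ft,Fr,Fz [-4.6 -1.6  2.7] phi 248.2 r 0.06 yaw -0.432 pin [ 0.5112 -0.1398]
16.8 Ft,Fr,Fz [-1.6 -1.3  1. ] phi 248.8 r 0.0602 yaw -0.431 pin [ 0.5117 -0.1401]
```

Emit:
carry_out:
  translation:
    - [0.0018,-0.0003,0]
  turn:
    - [0,0,-0.03]
  gripper: [0.35]

```text
time: 16.9
tool_pos: [0.5194, -0.1435, 0.1183]
tool_rot: [-3.141, 0.003, -0.403]
contact_force: [-2.6, 3.3, 0.5]
opening: 0.0299
```

```bash
python3 s.py; python3 s.py
```

```text
16.9 Ft,Fr,Fz [-3.7 -2.   0.5] phi 250.2 r 0.0603 yaw -0.403 pin [ 0.5131 -0.1408]
16.95 Ft,Fr,Fz [-1.3 -1.   0.7] phi 250.7 r 0.0605 yaw -0.401 pin [ 0.5135 -0.1411]
16.95 Ft,Fr,Fz [-1.3 -1.   0.7] phi 250.7 r 0.0605 yaw -0.401 pin [ 0.5135 -0.1411]
17.0 Ft,Fr,Fz [-2.8 -2.7 -0.7] phi 250.9 r 0.0607 yaw -0.403 pin [ 0.5137 -0.1413]
```

Emit:
carry_out:
  translation:
    - [-0.004,0,0]
    - [-0.003,0,0]
    - [0,0,0]
  turn:
    - [0,0,0]
    - [0,0,0]
    - [0,0,0]
  gripper: [0.35,0.35,0.35]

```text
time: 17.3
tool_pos: [0.5136, -0.1417, 0.1189]
tool_rot: [3.141, -0.001, -0.404]
contact_force: [-0.6, 0.4, 0.2]
opening: 0.0297
```

Emit:
carry_out:
  translation:
    - [0,0,-0.03]
    - [0,0,-0.03]
    - [0,0,-0.035]
    - [0,0,0]
    - [0,0,0]
    - [0,0,0]
    - [-0.03,-0.014,0]
    - [-0.03,-0.014,0]
    - [-0.03,-0.014,0]
    - [-0.03,-0.014,0]
  turn:
    - [0,0,0]
    - [0,0,0]
    - [0,0,0]
    - [0,0,0.104]
    - [0,0,0.104]
    - [0,0,0.104]
    - [0,0,0]
    - [0,0,0]
    - [0,0,0]
    - [0,0,0]
  gripper: [0.35,0.35,0.35,0.2,0.2,0.2,0.2,0.2,0.2,0.2]

```text
time: 18.3
tool_pos: [0.4596, -0.0198, 0.2139]
tool_rot: [-3.141, -0.001, -0.717]
contact_force: [0.7, 0.6, -0.4]
opening: 0.0366
```

```bash
python3 - <<'E'
from h import *
for c,p in look(("wrist","top","scene"),["wheel_centre","pin_top","guard_tab","brake_knob","guard_pivot"]):
    cv2.imwrite(f"pics/{c}6.png",p["img"][:,:,::-1])
o=robot.observe();print(o["tool_pos"],o["tool_rot"],o["contact_force"],o["opening"])
E
```

```text
wrist wheel_centre [([445.0, 245.0], 0.95, [0.532, -0.088, 0.106])]
wrist pin_top []
wrist guard_tab []
wrist brake_knob []
wrist guard_pivot [([576.0, 155.0], 0.65, [0.622, -0.068, 0.156])]
top wheel_centre []
top pin_top []
top guard_tab [([283.0, 194.0], 0.85, [0.594, 0.089, 0.197]), ([199.0, 191.0], 0.66, [0.602, 0.269, 0.197])]
top brake_knob []
top guard_pivot [([352.0, 182.0], 0.68, [0.629, -0.067, 0.156])]
scene wheel_centre [([296.0, 275.0], 0.9, [0.533, -0.086, 0.106]), ([135.0, 401.0], 0.29, [0.577, -0.461, 0.106])]
scene pin_top [([265.0, 266.0], 0.97, [0.513, -0.143, 0.148])]
scene guard_tab [([384.0, 211.0], 0.69, [0.593, 0.096, 0.197]), ([130.0, 343.0], 0.67, [0.553, -0.436, 0.197])]
scene brake_knob [([296.0, 228.0], 0.63, [0.457, -0.013, 0.142])]
scene guard_pivot [([338.0, 274.0], 0.62, [0.627, -0.069, 0.156]), ([240.0, 443.0], 0.56, [0.773, -0.411, 0.156])]
[ 0.4600403  -0.02057436  0.21367207] [ 3.14149258e+00 -6.68928483e-06 -7.16085611e-01] [ 0.10905362 -0.09709725  0.04575999] 0.03667976020271447
```

View pics/wrist6.png

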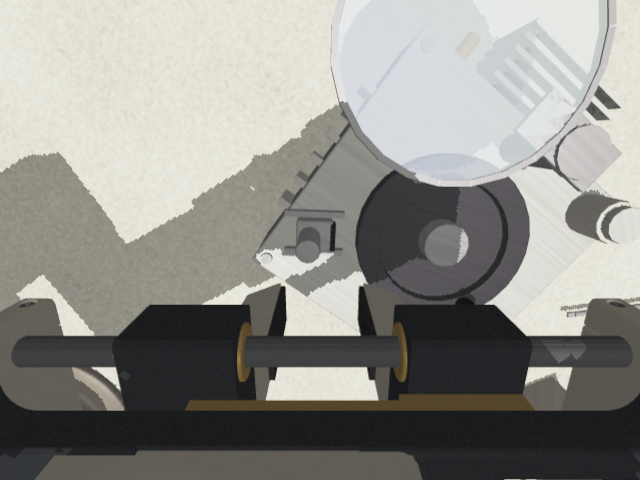

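```bash
python3 - <<'E'
from h import *
p=read_camera("wrist"); o=robot.observe();y=o["tool_rot"][2]
for px,z in (((309,252),.142),((442,238),.106)):
    w=atz(p,px,z); d=w[:2]-o["tool_pos"][:2]
    print(w,"tool dx,dy",d@[np.cos(y),np.sin(y)],d@[np.sin(y),-np.cos(y)])
E
```

```text
[ 0.4544576  -0.01187243  0.142     ] tool dx,dy -0.0099124889549305 -0.002848515469090798
[ 0.53430036 -0.08197026  0.106     ] tool dx,dy 0.096334150759559 -0.0023763013972567257
```

Emit:
carry_out:
  translation:
    - [-0.01,-0.003,0]
    - [0,0,0.025]
    - [0,0,0.025]
    - [0,0,0.025]
    - [0,0,0.022]
    - [0,0,0]
  turn:
    - [0,0,0]
    - [0,0,0]
    - [0,0,0]
    - [0,0,0]
    - [0,0,0]
    - [0,0,0]
  gripper: [0.2,0.2,0.2,0.2,0.2,0.2]

```text
time: 19.85
tool_pos: [0.4522, -0.0108, 0.1145]
tool_rot: [3.139, 0.005, -0.716]
contact_force: [-0.4, 0.3, 0.2]
opening: 0.0363
```

Emit:
carry_out:
  translation:
    - [0.005,0,0]
    - [0.005,0,0]
    - [0.004,0,0]
    - [0.004,0,0]
    - [0.004,0,0]
  turn:
    - [0,0,0]
    - [0,0,0]
    - [0,0,0]
    - [0,0,0]
    - [0,0,0]
  gripper: [0.2,0.2,0.2,0.2,0.2]

```text
time: 20.35
tool_pos: [0.4714, -0.0264, 0.1172]
tool_rot: [-3.141, -0.001, -0.716]
contact_force: [-0.8, 1.1, 2.1]
opening: 0.0367
```

Emit:
carry_out:
  translation:
    - [0.002,0,0]
    - [0.002,0,0]
    - [0.002,0,0]
  turn:
    - [0,0,0]
    - [0,0,0]
    - [0,0,0]
  gripper: [0.2,0.2,0.2]

```text
time: 20.65
tool_pos: [0.4742, -0.029, 0.1166]
tool_rot: [3.141, 0.004, -0.717]
contact_force: [-9.7, 9.6, 10.0]
opening: 0.0369
```

```bash
sed -i 's/"opening"\]\/2-.008/"opening"]\/2-.009/' s.py; python3 s.py
```

```text
20.65 Ft,Fr,Fz [-13.7  -0.9  10. ] phi 137.3 r 0.0903 yaw -0.717 pin [ 0.4671 -0.0228]
20.7 Ft,Fr,Fz [-8.9 -0.1  7.8] phi 137.3 r 0.0905 yaw -0.717 pin [ 0.4669 -0.0227]
```

Emit:
carry_out:
  translation:
    - [0.002,0,0]
    - [0.001,0,0]
    - [0,0,0]
  turn:
    - [0,0,0]
    - [0,0,0]
    - [0,0,0]
  gripper: [0.2,0.2,0.2]

```text
time: 21.0
tool_pos: [0.4743, -0.0292, 0.1165]
tool_rot: [3.14, 0.009, -0.716]
contact_force: [-12.5, 13.4, 14.1]
opening: 0.0369
```

```bash
python3 s.py
```

```text
21.0 Ft,Fr,Fz [-18.2  -1.9  14.1] phi 137.4 r 0.0901 yaw -0.716 pin [ 0.4672 -0.023 ]
21.05 Ft,Fr,Fz [-17.8  -1.5  13.2] phi 137.4 r 0.09 yaw -0.716 pin [ 0.4673 -0.023 ]
```

Emit:
carry_out:
  translation:
    - [-0.006,0,0]
    - [-0.006,0,0]
    - [0,0,0]
    - [0,0,-0.03]
    - [0,0,-0.04]
    - [0,0,-0.04]
    - [0,0,0]
    - [0,0,0]
    - [0,0,0]
    - [0,0,0]
  turn:
    - [0,0,0]
    - [0,0,0]
    - [0,0,0]
    - [0,0,0]
    - [0,0,0]
    - [0,0,0.131]
    - [0,0,0.131]
    - [0,0,0.131]
    - [0,0,0.131]
    - [0,0,0.131]
  gripper: [0.2,0.2,0.2,0.2,0.2,1,1,1,1,1]

```text
time: 22.05
tool_pos: [0.4693, -0.0246, 0.2268]
tool_rot: [-3.141, -0.001, -1.377]
contact_force: [0.0, 1.2, 0.6]
opening: 0.0023
```

```bash
python3 - <<'E'
from h import *
for c,p in look(("scene","top"),["pin_top","guard_tab","brake_knob"]):
    cv2.imwrite(f"pics/{c}7.png",p["img"][:,:,::-1])
p=read_camera("wrist");cv2.imwrite("pics/wrist7.png",p["img"][:,:,::-1])
o=robot.observe();y=o["tool_rot"][2];d=np.array([.629,.090])-o["tool_pos"][:2]
print(o["tool_pos"],o["tool_rot"],o["contact_force"],d@[np.cos(y),np.sin(y)],d@[np.sin(y),-np.cos(y)])
E
```

```text
scene pin_top [([266.0, 267.0], 0.6, [0.514, -0.143, 0.148])]
scene guard_tab [([381.0, 214.0], 0.97, [0.596, 0.084, 0.197])]
scene brake_knob [([295.0, 313.0], 0.7, [0.636, -0.183, 0.142]), ([264.0, 267.0], 0.37, [0.506, -0.141, 0.142])]
top pin_top [([285.0, 194.0], 0.32, [0.604, 0.087, 0.148])]
top guard_tab [([282.0, 196.0], 0.95, [0.589, 0.091, 0.197])]
top brake_knob []
[ 0.46885526 -0.02422134  0.22667836] [-3.14158714e+00 -1.61291536e-04 -1.36985621e+00] [ 0.12657054  0.28675596 -0.82222176] -0.07995974830839694 -0.1797200354472238
```

View pics/wrist7.png

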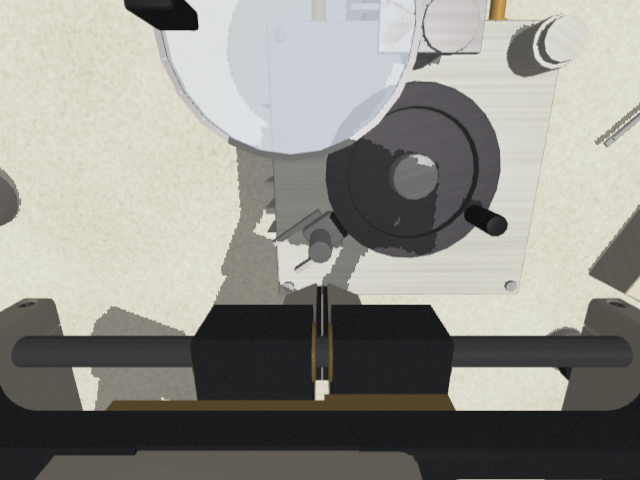

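Emit:
carry_out:
  translation:
    - [-0.0133,-0.03,0]
    - [-0.0133,-0.03,0]
    - [-0.0133,-0.03,0]
    - [-0.0133,-0.03,0]
    - [-0.0133,-0.03,0]
    - [-0.0133,-0.03,0]
    - [0,0,0]
    - [0,0,0]
  turn:
    - [0,0,0]
    - [0,0,0]
    - [0,0,0]
    - [0,0,0]
    - [0,0,0]
    - [0,0,0]
    - [0,0,0]
    - [0,0,0]
  gripper: [1,1,1,1,1,1,1,1]

```text
time: 23.3
tool_pos: [0.6291, 0.09, 0.2258]
tool_rot: [3.14, -0.0, -1.37]
contact_force: [0.1, 0.2, 0.7]
opening: 0.0005
```

Emit:
carry_out:
  translation:
    - [0,0,0.019]
    - [0,0,0.018]
    - [0,0,0.018]
    - [0,0.01,0]
    - [0,0,0]
  turn:
    - [0,0,0]
    - [0,0,0]
    - [0,0,0]
    - [0,0,0]
    - [0,0,0]
  gripper: [1,1,1,1,1]

```text
time: 23.8
tool_pos: [0.6179, 0.0868, 0.1716]
tool_rot: [3.14, 0.0, -1.372]
contact_force: [0.6, -0.4, 0.6]
opening: 0.0002
```

```bash
cat > g.py <<'E'
from h import *
for c,p in look(("scene","top"),["guard_tab","pin_top"]):pass
o=robot.observe();print(o["tool_pos"],o["contact_force"])
piv=np.array([.625,-.066]);yw=o["tool_rot"][2];d=o["tool_pos"][:2]-piv
print(yw,d@[np.cos(yw),np.sin(yw)],d@[np.sin(yw),-np.cos(yw)])
E
python3 g.py
```

```text
scene guard_tab [([381.0, 211.0], 0.72, [0.589, 0.091, 0.197]), ([265.0, 269.0], 0.18, [0.563, -0.183, 0.197])]
scene pin_top [([266.0, 265.0], 0.64, [0.51, -0.139, 0.148])]
top guard_tab [([285.0, 193.0], 0.73, [0.595, 0.085, 0.197]), ([350.0, 185.0], 0.43, [0.611, -0.058, 0.197])]
top pin_top [([386.0, 231.0], 0.77, [0.517, -0.14, 0.148])]
[0.61993513 0.08761753 0.1722748 ] [-0.64995625  0.47577733  0.07737102]
-1.3711345275124116 -0.15157027527931477 -0.02550391907360924
```

Emit:
carry_out:
  translation:
    - [-0.001,0.0153,0]
    - [-0.001,0.0153,0]
    - [-0.001,0.0153,0]
    - [-0.001,0.0153,0]
    - [-0.001,0.0153,0]
    - [-0.001,0.0153,0]
    - [-0.001,0.0153,0]
    - [-0.001,0.0153,0]
    - [-0.001,0.0153,0]
    - [-0.001,0.0153,0]
  turn:
    - [0,0,-0.1]
    - [0,0,-0.1]
    - [0,0,-0.1]
    - [0,0,-0.1]
    - [0,0,-0.1]
    - [0,0,-0.1]
    - [0,0,-0.1]
    - [0,0,-0.1]
    - [0,0,-0.1]
    - [0,0,-0.1]
  gripper: [1,1,1,1,1,1,1,1,1,1]

```text
time: 25.1
tool_pos: [0.4966, 0.0066, 0.172]
tool_rot: [-3.141, -0.0, -0.367]
contact_force: [0.2, 0.8, -0.5]
opening: 0.0007
```

```bash
python3 g.py
```

```text
scene guard_tab [([309.0, 208.0], 0.72, [0.483, -0.001, 0.197]), ([130.0, 341.0], 0.62, [0.55, -0.434, 0.197])]
scene pin_top [([265.0, 268.0], 0.92, [0.515, -0.145, 0.148])]
top guard_tab [([327.0, 245.0], 0.89, [0.48, -0.005, 0.197])]
top pin_top [([385.0, 231.0], 0.79, [0.517, -0.138, 0.148])]
[0.4975032  0.00703694 0.17186219] [ 0.6032722  -0.0701381   0.70524079]
-0.3726770150258716 -0.1453383841558624 -0.021600534559475592
```

Emit:
carry_out:
  translation:
    - [-0.0025,0.015,0]
    - [-0.0025,0.015,0]
    - [-0.0025,0.015,0]
    - [-0.002,0.015,0]
  turn:
    - [0,0,-0.1]
    - [0,0,-0.1]
    - [0,0,-0.1]
    - [0,0,-0.1]
  gripper: [1,1,1,1]

```text
time: 25.8
tool_pos: [0.4751, -0.0491, 0.1718]
tool_rot: [-3.141, -0.001, 0.033]
contact_force: [1.5, 1.2, -0.1]
opening: 0.0003
```

Emit:
carry_out:
  translation:
    - [0,0.006,0]
    - [0,0.006,0]
    - [0,0.005,0]
  turn:
    - [0,0,-0.04]
    - [0,0,-0.04]
    - [0,0,-0.04]
  gripper: [1,1,1]

```text
time: 26.1
tool_pos: [0.4759, -0.066, 0.1716]
tool_rot: [-3.141, 0.0, 0.15]
contact_force: [-0.6, 0.2, 0.8]
opening: 0.0006
```

```bash
python3 g.py
```

```text
scene guard_tab [([276.0, 222.0], 0.89, [0.473, -0.078, 0.197])]
scene pin_top [([266.0, 266.0], 0.76, [0.514, -0.142, 0.148])]
top guard_tab []
top pin_top []
[ 0.47599727 -0.0659611   0.17168584] [-0.10817565 -0.62682732  0.53413104]
0.1482843658238635 -0.14736182427498135 -0.022052370696748848
```

Emit:
carry_out:
  translation:
    - [0,0.004,0]
    - [0,0.004,0]
    - [0,0,0]
  turn:
    - [0,0,0]
    - [0,0,0]
    - [0,0,0]
  gripper: [1,1,1]

```text
time: 26.7
tool_pos: [0.477, -0.0747, 0.1717]
tool_rot: [3.141, 0.0, 0.148]
contact_force: [-0.7, -0.4, -0.3]
opening: 0.0006
```

Emit:
carry_out:
  translation:
    - [0,0.002,0]
    - [0,0.002,0]
    - [0,0,0]
  turn:
    - [0,0,0]
    - [0,0,0]
    - [0,0,0]
  gripper: [1,1,1]

```text
time: 27.0
tool_pos: [0.4776, -0.0785, 0.1717]
tool_rot: [3.141, -0.0, 0.149]
contact_force: [-0.1, -1.5, 0.2]
opening: 0.0002
```

Emit:
carry_out:
  translation:
    - [0,0.002,0]
    - [0,0.002,0]
    - [0,0,0]
  turn:
    - [0,0,0]
    - [0,0,0]
    - [0,0,0]
  gripper: [1,1,1]

```text
time: 27.3
tool_pos: [0.478, -0.0809, 0.1717]
tool_rot: [-3.139, -0.0, 0.149]
contact_force: [0.2, 6.6, 2.0]
opening: 0.0007
```

```bash
python3 g.py
```

```text
scene guard_tab [([269.0, 225.0], 0.61, [0.472, -0.095, 0.197])]
scene pin_top [([268.0, 268.0], 0.72, [0.52, -0.143, 0.148])]
top guard_tab [([188.0, 282.0], 0.19, [0.407, 0.288, 0.197])]
top pin_top []
[ 0.47797909 -0.08095109  0.17168516] [-0.0529126   6.82930439  1.90452074]
0.14905688069664702 -0.1476110012274853 -0.007048112923968155
```

Emit:
carry_out:
  translation:
    - [0,-0.006,0]
    - [0,-0.012,0]
    - [0,0,-0.04]
    - [0,0,-0.04]
    - [-0.03,-0.03,-0.02]
    - [-0.03,-0.03,0]
    - [0,-0.03,0]
    - [0,0,0]
    - [0,0,0]
  turn:
    - [0,0,0]
    - [0,0,0]
    - [0,0,0]
    - [0,0,0]
    - [0,0,0]
    - [0,0,0]
    - [0,0,0]
    - [0,0,0]
    - [0,0,0]
  gripper: [1,1,1,1,1,1,1,1,1]

```text
time: 28.5
tool_pos: [0.4028, 0.0162, 0.272]
tool_rot: [3.141, -0.001, 0.151]
contact_force: [-1.0, -0.1, -0.2]
opening: 0.0004
```

```bash
python3 - <<'E'
from h import *
for c,p in look(("scene","top"),["guard_tab","pin_top","brake_knob","filter_cup","tube_rack","reagent_bottle","vial_box","screw_dish","grease_jar"]):
    if c=="scene": cv2.imwrite("pics/f1.png",cv2.resize(p["img"][180:380,180:450,::-1],(675,500),interpolation=2))
p=read_camera("wrist");cv2.imwrite("pics/wrist8.png",p["img"][:,:,::-1])
E
```

```text
scene guard_tab [([271.0, 224.0], 0.72, [0.47, -0.089, 0.197])]
scene pin_top [([265.0, 267.0], 0.9, [0.512, -0.144, 0.148])]
scene brake_knob []
scene filter_cup [([310.0, 332.0], 0.82, [0.645, -0.157, 0.085])]
scene tube_rack [([436.0, 217.0], 0.58, [0.528, 0.405, 0.0])]
scene reagent_bottle [([238.0, 442.0], 0.74, [0.68, -0.355, 0.0]), ([381.0, 209.0], 0.65, [0.406, 0.336, 0.0])]
scene vial_box [([136.0, 401.0], 0.97, [0.492, -0.431, 0.0])]
scene screw_dish [([462.0, 253.0], 0.9, [0.655, 0.328, 0.0])]
scene grease_jar [([127.0, 338.0], 0.59, [0.35, -0.367, 0.0])]
top guard_tab [([370.0, 248.0], 0.71, [0.473, -0.097, 0.197])]
top pin_top []
top brake_knob []
top filter_cup [([388.0, 182.0], 0.59, [0.647, -0.16, 0.085])]
top tube_rack [([162.0, 238.0], 0.58, [0.529, 0.409, 0.0])]
top reagent_bottle [([184.0, 284.0], 0.75, [0.411, 0.349, 0.0])]
top vial_box [([490.0, 253.0], 0.56, [0.479, -0.433, 0.0])]
top screw_dish []
top grease_jar [([466.0, 302.0], 0.75, [0.354, -0.363, 0.0])]
```

View pics/wrist8.png

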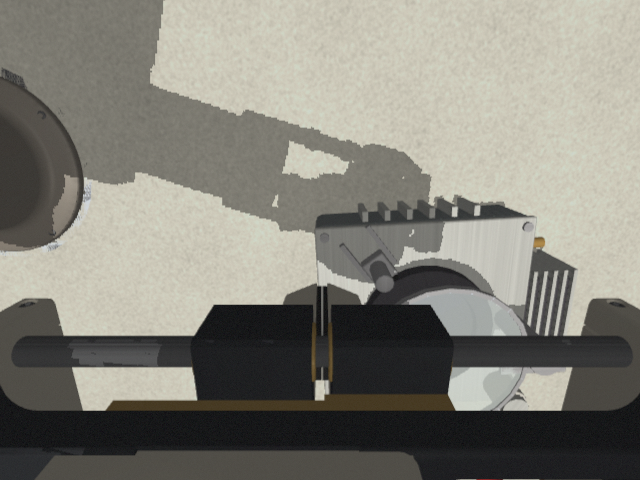

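View pics/f1.png

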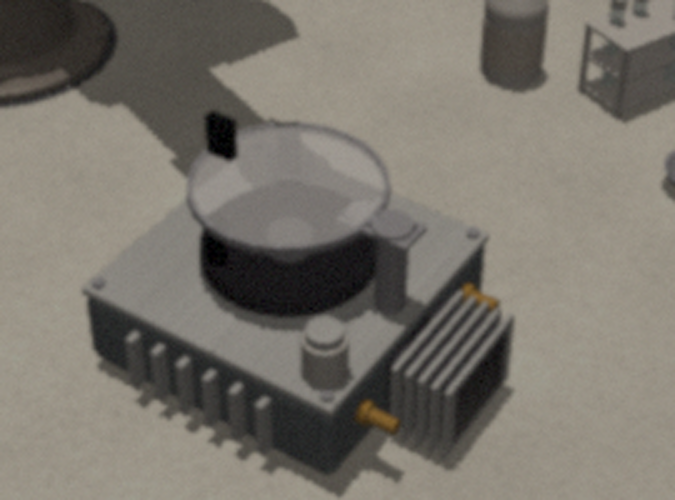

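The guard is shut over the wheel, with the pin where I left it and the brake shoe against the rim.

```bash
python3 -c "
from cell import robot; print(robot.hand_in())"
```

```text
the job is handed in; nothing more can be done
None
```

The pump is parked and handed in at about 29 s of the 72 s allowed; no verdict came back.

- **Guard opening:** I swung it aside by pushing the tab, to about 1.5 rad by the images and the tool's arc.
- **Flywheel:** I pushed it round by the pin. Resistance peaked at about 12–13 N with the pin at a world bearing of 215–220°. It fell to about 1–3 N near 251°, where I stopped.
    - I estimate that is about 0.2–0.3 rad past the top. This comes from the force curve alone, as nothing measures the wheel's angle directly.
- **Brake:** I pushed the shoe in until it stopped moving under about 18 N, with the knob about 90 mm from the axis against roughly 91 mm expected.
- **Guard closing:** I swung it back until it met the stop at about 7 N, then backed the arm clear.

**Last checks:**
- The tab is back at its starting place to within a few millimetres, and the pin is still where I left it.
- The tracked bystanders are within about 10 mm of where they began. I did not measure the screwdriver again, but nothing passed near it.
- The arm is touching nothing.

**Checks that disagreed or failed:**
- Measured push forces ran about 1.5 times the stated ones, so I went by the shape of the force curve.
- I first gripped the pin, but side forces built up, so I let go and pushed with one pad instead.
- The networks did not find the brake knob in the final images. The last wrist view shows it at about pixel (385, 283), still at the rim.

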